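# Stir the worn milling balls through the sieve

## Robot

A 6-joint arm with a two-finger parallel gripper is mounted at the origin on a cart in front of the work surface, level with it; the furniture and walls round the work are solid. World frame = base frame: x ahead of the robot, y to its left, z up, the work surface at z = 0. Lengths are in m, angles in rad, forces in N, time in s.
With the tool pointing down it reaches from about 0.225 to 0.875 m from the base axis. Payload 3.4 kg.
Tool frame: the origin (TCP) lies at the very end of the fingers, on their centre line; the grasp point (between the pads) lies 19 mm behind it; z points along the fingers, y is the line along which they close (so a half turn about z gives the same grasp; the last joint's range is limited). The gripper opens to 85 mm and grips with 20 to 120 N. Pads are 22 mm wide; open, the fingers measure 114 mm over their backs; the gripper's body (76 mm by 85 mm) begins 54 mm behind the grasp point. The pads swing forward as they close: fully open they stand 13 mm farther back than shut.
Start: joints at [1.161, 0.276, 1.505, -0, 1.361, -0.121], TCP at [0.164, 0.551, 0.197] pointing down, gripper open.
Joint ranges: [-2.89, 2.89], [-0.75, 2.08], [0.22, 2.7], [-1.18, 4.32], [0.11, 2.71], [-2.7, 2.7]. Speed limits (rad/s): [2.57, 2.57, 3.14, 3.14, 3.14, 3.14].

## Interface

Orientations are given as a unit quaternion [x, y, z, w].
In Python, from plant import read_state, vision, workorder gives the robot as it stands.
- The arm moves only by the tool send_rows, never from a script. Its argument "targets" is a list of rows, each a list of 7 numbers: the finger opening in cm, from 0 to 8.54, then the shift along the tool's x, y, z in cm, then the turn, a rotation vector about the tool's x, y, z in rad. A call has 1 to 5 rows; each row shifts and turns the commanded pose from where the row before left it, along the tool's axes as they then stand; what a row does not reach is not made up. A row lasts 1/12 s, in which the tool goes at most 41.7 mm and 7.16 degrees, less where a joint would pass 70% of its speed; a pose out of reach is approached as far as the arm can. A call is refused whole if a number of a shift passes 4.17 or a number of a turn 0.125, either way. A call with a gripper value outside its range is refused whole. The fingers move at their own pace and stop on an object; "squeeze" is the grip in N (left out, the last holds). Time passes only in rows, so rows that do not move let the fingers close. It gives the time, the measured TCP pose, the force, the opening and the grip force at its end, in the units of the state.
- read_state(): the state, without advancing time (a new reading comes with each control period).
- vision.capture(name): name is "scene" or "top"; returns (picture, depth): 384x512x3 uint8, red, green, blue; 384x512 float32, m along the optical axis (not along the pixel's ray), 0 where there is no reading.
- vision.camera_params(name): a dict with "K" (3x3 intrinsics, pixels), "R" (3x3) and "t" (3): a world point X has camera coordinates R X + t. Camera axes: x right, y down, z forward; pixel columns grow to the right and rows downward; lengths in m; the calibration is good to about 2 mm. A picture is of the moment at which its call begins. camera_params takes no time and is no camera call.
- workorder.finish_job(): hands the job in; it is judged then, once.
The state is a dict: "time_s": time; "q": joint angles; "qd": joint speeds; "joint_torque": joint torques, N m; "position": TCP position; "tool_rot": TCP orientation; "force": force on the tool from outside, world axes, zero at the start; "wrist_torque": the same for the moment, N m; "grip_width": finger opening in m; "grasp_force": force on a finger pad.
Only numpy, scipy, OpenCV 4.12 (cv2) and the standard library are available. Lean on these libraries where they do the work, as an engineer would, in place of code of your own. Each camera call takes 0.05 s, during which the arm holds its last target. There are 200 camera calls.

## Task

Worn milling balls are to be sieved out: take the stirring rod from its steel beaker and stir the balls on the sieve plate with it until every small ball has dropped through into the pan below, leaving all the large balls on the plate. Large balls sit in the holes and block them, so they have to be stirred out of the way; work with the rod and keep the fingers off the balls, do not shove the sieve along the bench or disturb the amber vial and the objective case. Then stand the rod back in its beaker, tip down, and let go.

Things in the scene. Friction and masses are not known exactly. Their poses are not given: they have to be found in the camera images.
- sieve: Round stainless test sieve on its receiver pan, one stack, loose on the bench, about 1.8 kg (slides if pushed with some 8 to 14 N), 120 mm across, 84 mm high. Origin: centre of the underside; z up. Inside: radius 57 mm, rim at z = 84 mm, perforated plate's top at z = 48 mm (3 mm thick), pan floor at z = 2 mm.
- plate (a point): Centre of the plate's top face, 48 mm over the sieve's underside; axes as the sieve's. The plate has 7 square holes of 20 x 20 mm, sides along x and y: one here at the centre, six on a circle of radius 39.5 mm at 0, 60, 120, 180, 240, 300 degrees from the x axis. The rest of the plate is solid and level.
- big_0: One of four large white polished, slippery ceramic balls, 28 mm diameter, 69 g, too large for the holes; resting in a hole its centre is 10 mm over the plate, and a push of about 1 to 3 N at the side rolls it out. Origin: its centre.
- big_1: One of four large white polished, slippery ceramic balls, 28 mm diameter, 69 g, too large for the holes; resting in a hole its centre is 10 mm over the plate, and a push of about 1 to 3 N at the side rolls it out. Origin: its centre.
- big_2: One of four large white polished, slippery ceramic balls, 28 mm diameter, 69 g, too large for the holes; resting in a hole its centre is 10 mm over the plate, and a push of about 1 to 3 N at the side rolls it out. Origin: its centre.
- big_3: One of four large white polished, slippery ceramic balls, 28 mm diameter, 69 g, too large for the holes; resting in a hole its centre is 10 mm over the plate, and a push of about 1 to 3 N at the side rolls it out. Origin: its centre.
- small_0: One of five small (worn) white polished, slippery ceramic balls, 17 mm diameter, 15 g, which pass the 20 mm holes; lying on the plate its centre is 8.5 mm over the plate. Origin: its centre.
- small_1: One of five small (worn) white polished, slippery ceramic balls, 17 mm diameter, 15 g, which pass the 20 mm holes; lying on the plate its centre is 8.5 mm over the plate. Origin: its centre.
- small_2: One of five small (worn) white polished, slippery ceramic balls, 17 mm diameter, 15 g, which pass the 20 mm holes; lying on the plate its centre is 8.5 mm over the plate. Origin: its centre.
- small_3: One of five small (worn) white polished, slippery ceramic balls, 17 mm diameter, 15 g, which pass the 20 mm holes; lying on the plate its centre is 8.5 mm over the plate. Origin: its centre.
- small_4: One of five small (worn) white polished, slippery ceramic balls, 17 mm diameter, 15 g, which pass the 20 mm holes; lying on the plate its centre is 8.5 mm over the plate. Origin: its centre.
- beaker: Plain steel beaker, fixed to the bench, 60 mm high, inner radius 20 mm, inner floor 6 mm over its underside. Origin: centre of the underside.
- rod: Straight stirring rod, 152 mm long, 90 g. Origin: centre of the tip's end; z runs up to the handle. White plastic tip 10 mm thick for 35 mm, 8 mm steel shaft, then from 76 to 152 mm a flat black rubber handle, 22 mm wide along x, 14 mm thick along y. Starts leaning in the beaker by about 31 degrees, shaft on the rim, handle towards the rod's -x, its y level.
- rod_tip (a point): Centre of the end face of the rod's tip (the rod's origin).
- rod_grip (a point): Point on the rod's axis in its handle, 112 mm from the tip and 40 mm below the handle's end: where to grip it. Axes as the rod's.
- vial_amber: Bystander: amber vial, 27 mm diameter, 56 mm tall, standing on the bench. Origin: centre of its underside. To be left alone.
- objective_case: Bystander: clear round objective case, 44 mm diameter, 64 mm tall, standing on the bench. Origin: centre of its underside. To be left alone.

How it is judged:
By the outcome, as a careful person would: the job done as asked, in the order asked, and still so for the second after the job is handed in, with the robot touching nothing.
It also fails if it takes over 72 s, if anything falls off the work surface, if the arm or the gripper's body presses on something with over 40 N, if the wrist force passes 120 N, or if a joint passes its speed limit or range.

## Working session

There is one attempt and no reset: what is moved stays moved. The work goes in short steps, Python scripts to look and compute and a tool call to move; the robot and the scene stay as the last step left them, time stands still between calls to the robot, and variables do not carry over. Pictures are saved under pics/ and viewed, at most 10 in all, crops included, and the job is handed in when it is done.

Besides the shell and the picture viewer there is one more tool, called after ">>>" in YAML: its name, and indented under it one key for each argument. send_rows: Moves the arm, as the interface text tells. Its arguments: {"type":"object","properties":{"targets":{"type":"array","items":{"type":"array","items":{"type":"number"}}},"squeeze":{"type":"number"}},"required":["targets"]}

```bash
mkdir -p pics; ls; python3 - <<'E'
from plant import read_state, vision
import cv2,numpy as np
print(read_state())
for n in("scene","top"):
    p,d=vision.capture(n);np.save(n+"_d.npy",d);cv2.imwrite(f"pics/{n}0.png",p[...,::-1]);c=vision.camera_params(n);print(n,c, 'pos',-c["R"].T@c["t"])
E
```

```text
pics
{'time_s': 0.0, 'q': array([ 1.16098710e+00,  2.76610943e-01,  1.50613712e+00,  1.26654676e-05,
        1.36069165e+00, -1.21022481e-01]), 'qd': array([-0.00155492,  0.00057389,  0.00018818,  0.00047988,  0.00024924,
        0.0001456 ]), 'joint_torque': array([-2.02569099e-03, -4.16791856e+01, -2.45801854e+01, -5.30884481e-04,
        1.11600247e-02,  1.73428691e-05]), 'position': array([0.16353011, 0.55064089, 0.19562908]), 'tool_rot': array([ 1.43893393e-01,  9.89592764e-01, -8.89568692e-04, -2.48227592e-04]), 'force': array([-0.04401234,  0.84838217,  0.11464797]), 'wrist_torque': array([-0.0433653 ,  0.00661879,  0.00049076]), 'grasp_force': 0.0, 'grip_width': 0.0855006454907873}
scene {'K': array([[410.52305119,   0.        , 252.45978296],
       [  0.        , 410.52305119, 191.91950148],
       [  0.        ,   0.        ,   1.        ]]), 'R': array([[ 0.77759164, -0.62876763,  0.00158573],
       [-0.29898753, -0.3719716 , -0.87877391],
       [ 0.55313444,  0.68285313, -0.47723568]]), 't': array([-0.26896422,  0.29958924,  0.64473812])} pos [-0.05790909 -0.49793875  0.57138975]
top {'K': array([[359.95335759,   0.        , 264.5423553 ],
       [  0.        , 359.95335759, 187.86804481],
       [  0.        ,   0.        ,   1.        ]]), 'R': array([[ 0.00747866, -0.99983597,  0.01649528],
       [-0.99173605, -0.00952884, -0.12794068],
       [ 0.12807687, -0.01540214, -0.99164464]]), 't': array([0.1786162 , 0.49664415, 0.89754417])} pos [0.37624945 0.19714344 0.95063953]
```

View pics/scene0.png

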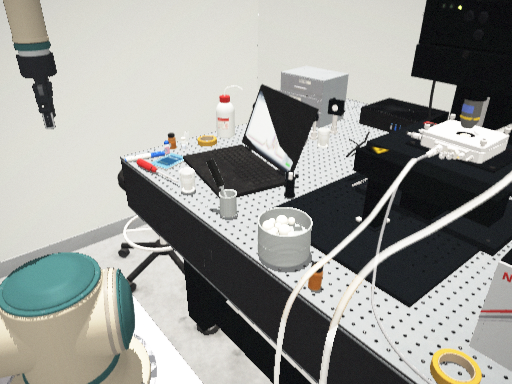

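View pics/top0.png

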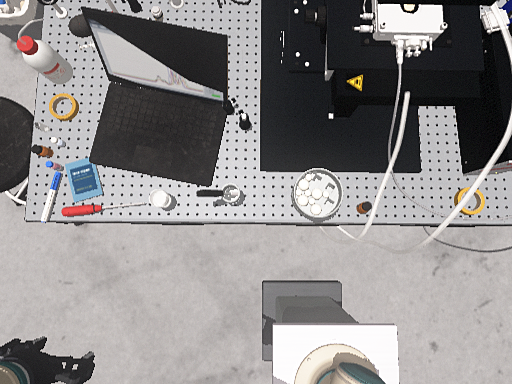

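Scene: the sieve is at about (285,240) with the balls inside, the beaker with rod at (228,200), the vial at (316,280), the case at (187,180). Top: the sieve is at (317,194), the beaker at (231,195) with the handle lying left to (197,193), the vial at (364,207), the case at (162,200).

```bash
cat > h.py <<'E'
import numpy as np,cv2
from plant import read_state, vision
from scipy.optimize import least_squares
def cap(n):
    p,d=vision.capture(n);return p,cloud(n,d)
def cloud(n,d):
    c=vision.camera_params(n);K,R,t=c["K"],c["R"],c["t"]
    v,u=np.mgrid[:384,:512];r=np.stack([(u-K[0,2])/K[0,0],(v-K[1,2])/K[1,1],np.ones(u.shape)],-1)
    X=(r*d[...,None]-t)@R; X[d==0]=np.nan
    return X
def proj(n,X):
    c=vision.camera_params(n);q=np.atleast_2d(X)@c["R"].T+c["t"];return (q@c["K"].T)[:,:2]/q[:,2:]
def raypl(n,u,v,z):
    c=vision.camera_params(n);C=-c["R"].T@c["t"];d=c["R"].T@np.linalg.solve(c["K"],[u,v,1.]);return C+d*(z-C[2])/d[2]
def circ(P):
    f=lambda s:np.hypot(P[:,0]-s[0],P[:,1]-s[1])-s[2]
    return least_squares(f,[*P[:,:2].mean(0),.05],loss='soft_l1',f_scale=.002).x
E
python3 - <<'E'
from h import *
np.set_printoptions(precision=4,suppress=True,linewidth=150)
for n in("top","scene"):
    p=cv2.imread(f"pics/{n}0.png");X=cloud(n,np.load(n+"_d.npy"))
    def reg(x0,x1,y0,y1,z0,z1):
        return (X[...,0]>x0)&(X[...,0]<x1)&(X[...,1]>y0)&(X[...,1]<y1)&(X[...,2]>z0)&(X[...,2]<z1)
    print(n)
    u,v=(317,194) if n=="top" else (285,225)
    S=raypl(n,u,v,.084);print("S",S)
    m=reg(S[0]-.08,S[0]+.08,S[1]-.08,S[1]+.08,.079,.09);print("rim",m.sum(),circ(X[m]),np.median(X[m][:,2]))
    B=raypl(n,*((231,195) if n=="top" else (228,195)),.06)
    m=reg(B[0]-.035,B[0]+.035,B[1]-.035,B[1]+.035,.055,.064)&(p.max(-1)>90);print("beaker",B,m.sum(),circ(X[m]))
    m=reg(B[0]-.06,B[0]+.06,B[1]-.03,B[1]+.15,.055,.2)&(p.max(-1)<70);P=X[m];c=P.mean(0);U,s,V=np.linalg.svd(P-c);print("handle",m.sum(),c,V[0],s,P.min(0),P.max(0))
    for nm,a,z in(("vial",(364,207) if n=="top" else (316,272),.056),("case",(162,200) if n=="top" else (187,172),.064)):
        q=raypl(n,*a,z);print(nm,q)
# crops
p=cv2.imread("pics/top0.png");a=cv2.resize(p[160:230,280:380],None,fx=6,fy=6,interpolation=cv2.INTER_CUBIC)
q=cv2.imread("pics/scene0.png");b=cv2.resize(q[200:275,240:340],None,fx=6,fy=6,interpolation=cv2.INTER_CUBIC)
d=cv2.resize(q[145:225,190:250],None,fx=5,fy=5);
im=np.zeros((600,800,3),np.uint8)
im[:300,:390]=cv2.resize(p[165:225,280:358],(390,300),interpolation=cv2.INTER_CUBIC)
im[:300,400:790]=cv2.resize(q[200:260,246:324],(390,300),interpolation=cv2.INTER_CUBIC)
im[300:600,400:700]=cv2.resize(q[150:225,185:260],(300,300),interpolation=cv2.INTER_CUBIC)
im[300:600,:375]=cv2.resize(p[165:225,185:260],(375,300),interpolation=cv2.INTER_CUBIC)
cv2.imwrite("pics/c1.png",im)
E
```

```text
top
S [0.4744 0.0562 0.084 ]
rim 232 [0.4799 0.0537 0.0586] 0.08257026345923921
beaker [0.4726 0.2665 0.06  ] 101 [0.4806 0.2693 0.0219]
handle 139 [0.4709 0.3115 0.1169] [ 0.0713 -0.5676 -0.8202] [0.2847 0.0625 0.037 ] [0.4637 0.2864 0.0582] [0.48   0.3386 0.1439]
vial [ 0.4459 -0.0659  0.056 ]
case [0.4582 0.4356 0.064 ]
scene
S [0.4675 0.0385 0.084 ]
rim 323 [0.4793 0.0526 0.0586] 0.0831954829754146
beaker [0.4753 0.2603 0.06  ] 94 [0.4801 0.2684 0.0215]
handle 221 [0.4695 0.3081 0.109 ] [ 0.0931 -0.5122 -0.8538] [0.3188 0.0969 0.0412] [0.4617 0.2836 0.0723] [0.4817 0.3357 0.1427]
vial [ 0.4311 -0.0902  0.056 ]
case [0.4598 0.4369 0.064 ]
```

View pics/c1.png

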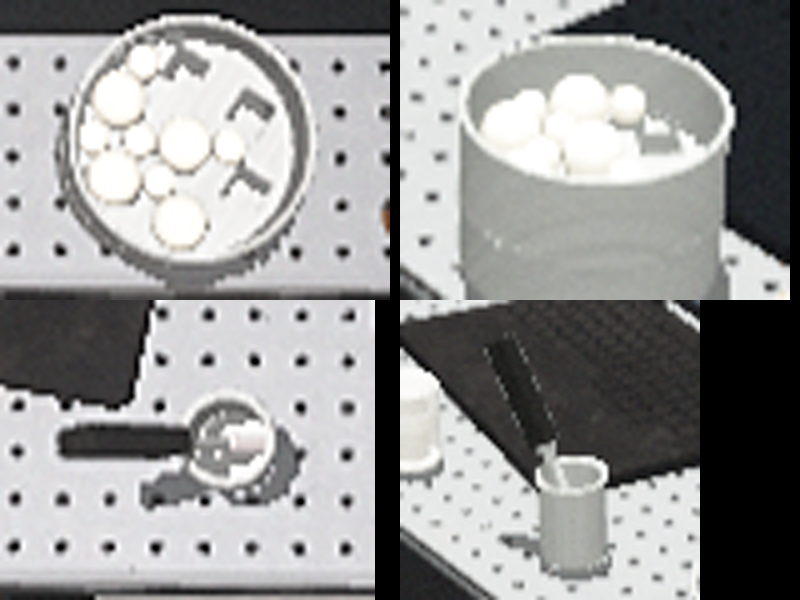

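Top crop: four large balls at (118,97), (115,177), (180,222) and (185,143). Small ones at (145,60), (95,135), (140,138), (230,145) and (160,182). Open holes near (185,60), (250,105) and (250,180). The rod leans left (+y) in the beaker.

```bash
cat >> h.py <<'E'
from scipy.spatial.transform import Rotation as Ro
def plan(pt,Rt,n,st=None):
    s=st or read_state();p0=s["position"];R0=Ro.from_quat(s["tool_rot"]);w=(R0.inv()*Rt).as_rotvec()/n
    R=R0;p=p0;out=[]
    for i in range(n):
        out.append(np.r_[R.inv().apply((pt-p0)/n)*100,w]);R=R*Ro.from_rotvec(w)
    for r in out: print(np.round(r[:3],2).tolist(),np.round(r[3:],4).tolist())
E
python3 - <<'E'
from h import *
np.set_printoptions(precision=4,suppress=True,linewidth=150)
S=np.array([.4796,.0532])
def P(l,z):
    a=np.array([raypl("top",280+(u+.5)/5-.5,165+(v+.5)/5-.5,z) for u,v in l])[:,:2]-S;return a
for nm,l,z in(("big",[(118,97),(115,177),(180,222),(185,143)],.058),("small",[(145,60),(95,135),(140,138),(230,145),(160,182)],.0565),("hole",[(188,62),(250,108),(250,178)],.047)):
    a=P(l,z)
    print(nm);print(np.c_[a*1000,np.hypot(*a.T)*1000,np.degrees(np.arctan2(a[:,1],a[:,0]))])
print(cv2.minEnclosingCircle.__name__)
B=np.array([.4803,.269,0]);d=np.array([-.16,.987,0]);rz=np.r_[d[:2]*np.sin(np.radians(31)),np.cos(np.radians(31))];rz/=np.linalg.norm(rz)
zt=-rz;yt=np.array([.987,.16,0]);yt/=np.linalg.norm(yt);xt=np.cross(yt,zt);R=Ro.from_matrix(np.c_[xt,yt,zt])
g=np.array([.473,.3105,.1046]);f=g+.019*zt;print("final",f,R.as_quat(),"pre",f-.09*zt);plan(f-.09*zt,R,12)
E
```

```text
big
[[  22.6552   33.1617   40.1616   55.6602]
 [ -17.6594   34.9145   39.1264  116.8299]
 [ -39.8465    2.6498   39.9345  176.1954]
 [  -0.26     -0.2822    0.3837 -132.6546]]
small
[[ 41.8332  19.2219  46.038   24.6783]
 [  3.525   44.6437  44.7827  85.4853]
 [  2.224   22.0585  22.1704  84.2428]
 [ -0.8843 -23.1319  23.1488 -92.1894]
 [-19.8203  12.2171  23.2831 148.3507]]
hole
[[  42.5664   -4.0518   42.7588   -5.4375]
 [  19.2214  -35.37     40.2554  -61.4787]
 [ -16.4926  -34.8087   38.5182 -115.3519]]
minEnclosingCircle
final [0.4746 0.3008 0.0883] [ 0.6245  0.7339 -0.1732  0.2035] pre [0.4671 0.3466 0.1655]
[-2.91, -0.91, 0.25] [0.0251, -0.0402, 0.0911]
[-2.97, -0.63, 0.39] [0.0251, -0.0402, 0.0911]
[-2.99, -0.35, 0.52] [0.0251, -0.0402, 0.0911]
[-2.99, -0.06, 0.65] [0.0251, -0.0402, 0.0911]
[-2.95, 0.23, 0.77] [0.0251, -0.0402, 0.0911]
[-2.89, 0.51, 0.87] [0.0251, -0.0402, 0.0911]
[-2.79, 0.79, 0.97] [0.0251, -0.0402, 0.0911]
[-2.66, 1.07, 1.06] [0.0251, -0.0402, 0.0911]
[-2.51, 1.33, 1.13] [0.0251, -0.0402, 0.0911]
[-2.33, 1.58, 1.19] [0.0251, -0.0402, 0.0911]
[-2.13, 1.82, 1.24] [0.0251, -0.0402, 0.0911]
[-1.9, 2.03, 1.27] [0.0251, -0.0402, 0.0911]
```

>>> send_rows:
  targets:
    - [6,-2.91,-0.91,0.25,0.0251,-0.0402,0.0911]
    - [6,-2.97,-0.63,0.39,0.0251,-0.0402,0.0911]
    - [6,-2.99,-0.35,0.52,0.0251,-0.0402,0.0911]
    - [6,-2.99,-0.06,0.65,0.0251,-0.0402,0.0911]
    - [6,-2.95,0.23,0.77,0.0251,-0.0402,0.0911]

```text
time_s: 0.52
position: [0.291, 0.4653, 0.1837]
tool_rot: [0.364, 0.924, -0.077, 0.09]
force: [-0.6, -0.2, -0.2]
grip_width: 0.0601
grasp_force: 0.0
```

>>> send_rows:
  targets:
    - [6,-2.89,0.51,0.87,0.0251,-0.0402,0.0911]
    - [6,-2.79,0.79,0.97,0.0251,-0.0402,0.0911]
    - [6,-2.66,1.07,1.06,0.0251,-0.0402,0.0911]
    - [6,-2.51,1.33,1.13,0.0251,-0.0402,0.0911]
    - [6,-2.33,1.58,1.19,0.0251,-0.0402,0.0911]

```text
time_s: 0.93
position: [0.4174, 0.3804, 0.1709]
tool_rot: [0.558, 0.798, -0.147, 0.174]
force: [0.9, 0.3, 0.5]
grip_width: 0.0597
grasp_force: 0.0
```

>>> send_rows:
  targets:
    - [5,-2.13,1.82,1.24,0.0251,-0.0402,0.0911]
    - [5,-1.9,2.03,1.27,0.0251,-0.0402,0.0911]
    - [5,0,0,0,0,0,0]
    - [5,0,0,0,0,0,0]

```text
time_s: 1.27
position: [0.468, 0.3464, 0.1645]
tool_rot: [0.625, 0.733, -0.174, 0.203]
force: [0.5, -0.1, -0.0]
grip_width: 0.0497
grasp_force: 0.0
```

```bash
cat > plang.py <<'E'
E
python3 - <<'E'
from h import *
f=np.array([.4746,.3008,.0883]);R=Ro.from_quat([.6245,.7339,-.1732,.2035])
s=read_state();print(s["position"],s["force"],s["grip_width"],s["q"]);plan(f-R.apply([0,0,.06]),R,2);print()
plan(f,R,5)
p,X=cap("top");q,_=cap("scene")
im=np.hstack([cv2.resize(p[140:240,170:270],(400,400)),cv2.resize(q[120:220,170:270],(400,400))]);cv2.imwrite("pics/g1.png",im[...,::-1])
E
```

```text
[0.46798087 0.34642022 0.16452156] [ 0.51334687 -0.06615802 -0.01022594] 0.04973849224555578 [ 0.80102157  0.51714501  1.34118382 -0.42483389  1.6244392   0.69297576]
[-0.01, -0.03, 1.45] [-0.0011, -0.0001, -0.0005]
[-0.01, -0.04, 1.45] [-0.0011, -0.0001, -0.0005]

[-0.01, -0.01, 1.78] [-0.0004, -0.0, -0.0002]
[-0.01, -0.01, 1.78] [-0.0004, -0.0, -0.0002]
[-0.01, -0.01, 1.78] [-0.0004, -0.0, -0.0002]
[-0.01, -0.01, 1.78] [-0.0004, -0.0, -0.0002]
[-0.01, -0.01, 1.78] [-0.0004, -0.0, -0.0002]
```

View pics/g1.png

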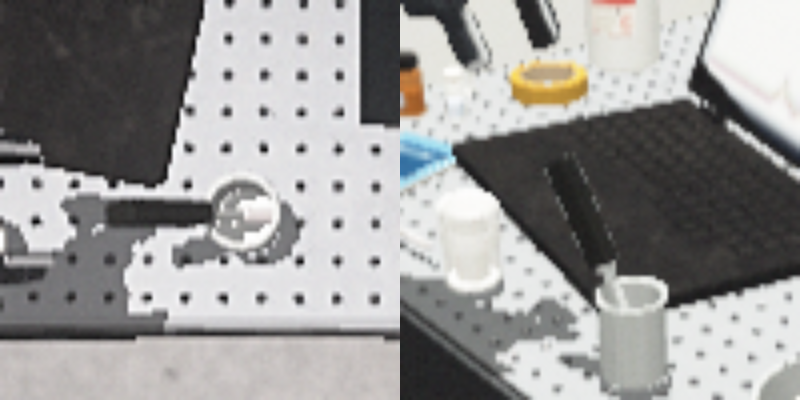

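The handle end at (110,210) sits between the two fingers (left, rows 150 and 260) in the top crop. Advancing.

>>> send_rows:
  targets:
    - [5,-0.01,-0.01,1.78,0,0,0]
    - [5,-0.01,-0.01,1.78,0,0,0]
    - [5,-0.01,-0.01,1.78,0,0,0]
    - [5,-0.01,-0.01,1.78,0,0,0]
    - [5,-0.01,-0.01,1.78,0,0,0]

```text
time_s: 1.78
position: [0.4732, 0.3022, 0.0904]
tool_rot: [0.624, 0.735, -0.171, 0.203]
force: [0.8, 0.1, 0.5]
grip_width: 0.0498
grasp_force: 0.0
```

>>> send_rows:
  targets:
    - [5,0,0,0,0,0,0]
    - [1,0,0,0,0,0,0]
    - [1,0,0,0,0,0,0]
    - [1,0,0,0,0,0,0]
    - [1,0,0,0,0,0,0]
  squeeze: 60

```text
time_s: 2.2
position: [0.4747, 0.3029, 0.0914]
tool_rot: [0.625, 0.734, -0.171, 0.204]
force: [-0.7, 1.2, 3.1]
grip_width: 0.0127
grasp_force: 61.7
```

>>> send_rows:
  targets:
    - [1,0,0,0,0,0,0]
    - [1,0,0,0,0,0,0]

```text
time_s: 2.37
position: [0.4747, 0.3028, 0.0913]
tool_rot: [0.625, 0.734, -0.171, 0.204]
force: [-1.4, 3.4, 5.7]
grip_width: 0.0125
grasp_force: 62.2
```

```bash
python3 - <<'E'
from h import *
s=read_state();print(s["position"],s["force"],s["grip_width"],s["grasp_force"],s["tool_rot"])
R=Ro.from_quat(s["tool_rot"]);print(R.as_matrix())
f=s["position"];plan(f-R.apply([0,0,.06]),R,5);print()
# upright: tool y -> world x-ish, x -> 
Rv=Ro.from_matrix(np.c_[[0,1,0],[1,0,0],[0,0,-1]]);st=dict(s);st["position"]=f-R.apply([0,0,.06])
plan(np.array([.4796,.16,.21]),Rv,6,st)
E
```

```text
[0.47468178 0.30276383 0.09126114] [-1.37911022  3.44643616  5.7121748 ] 0.012454851289053983 62.210705280303955 [ 0.624976    0.73398796 -0.1710315   0.20350652]
[[-0.13598019  0.98706177  0.0849615 ]
 [ 0.84783767  0.16030645 -0.5054435 ]
 [-0.51252383  0.00330326 -0.85866665]]
[-0.0, -0.0, -1.2] [0.0, 0.0, 0.0]
[-0.0, -0.0, -1.2] [0.0, 0.0, 0.0]
[-0.0, -0.0, -1.2] [0.0, 0.0, 0.0]
[-0.0, -0.0, -1.2] [0.0, 0.0, 0.0]
[-0.0, -0.0, -1.2] [0.0, 0.0, 0.0]

[-3.04, -0.29, 0.51] [0.0078, 0.0894, 0.026]
[-3.08, -0.21, 0.24] [0.0078, 0.0894, 0.026]
[-3.1, -0.13, -0.04] [0.0078, 0.0894, 0.026]
[-3.08, -0.05, -0.31] [0.0078, 0.0894, 0.026]
[-3.04, 0.03, -0.59] [0.0078, 0.0894, 0.026]
[-2.98, 0.1, -0.86] [0.0078, 0.0894, 0.026]
```

>>> send_rows:
  targets:
    - [1,-0.1,0,-1,0,0,0]
    - [1,-0.15,0,-1.7,0,0,0]
    - [1,-0.15,0,-1.7,0,0,0]
    - [1,-0.15,0,-1.7,0,0,0]
    - [1,-0.15,0,-1.7,0,0,0]

```text
time_s: 2.78
position: [0.4687, 0.3356, 0.1614]
tool_rot: [0.625, 0.734, -0.172, 0.203]
force: [-0.5, -0.0, -0.5]
grip_width: 0.0128
grasp_force: 61.2
```

>>> send_rows:
  targets:
    - [1,-0.15,0,-1.7,0,0,0]
    - [1,0,0,0,0,0,0]

```text
time_s: 2.95
position: [0.4689, 0.3448, 0.1788]
tool_rot: [0.625, 0.734, -0.169, 0.204]
force: [0.1, 0.7, -0.7]
grip_width: 0.0128
grasp_force: 61.3
```

```bash
python3 - <<'E'
from h import *
s=read_state();print(s["position"],s["force"],s["grip_width"],s["grasp_force"],s["tool_rot"])
Rv=Ro.from_matrix(np.c_[[0,1,0],[1,0,0],[0,0,-1]])
plan(np.array([.4796,.15,.23]),Rv,9)
E
```

```text
[0.46888421 0.34482863 0.17884139] [ 0.14629544  0.69362616 -0.6689338 ] 0.012780466308075798 61.27790808677673 [ 0.62518524  0.73411639 -0.16918132  0.20394664]
[-2.14, -0.23, 0.61] [0.0055, 0.0594, 0.0173]
[-2.18, -0.19, 0.48] [0.0055, 0.0594, 0.0173]
[-2.21, -0.15, 0.35] [0.0055, 0.0594, 0.0173]
[-2.23, -0.11, 0.22] [0.0055, 0.0594, 0.0173]
[-2.24, -0.07, 0.09] [0.0055, 0.0594, 0.0173]
[-2.24, -0.03, -0.04] [0.0055, 0.0594, 0.0173]
[-2.23, 0.01, -0.17] [0.0055, 0.0594, 0.0173]
[-2.22, 0.05, -0.31] [0.0055, 0.0594, 0.0173]
[-2.2, 0.08, -0.44] [0.0055, 0.0594, 0.0173]
```

>>> send_rows:
  targets:
    - [1,-2.14,-0.23,0.61,0.0055,0.0594,0.0173]
    - [1,-2.18,-0.19,0.48,0.0055,0.0594,0.0173]
    - [1,-2.21,-0.15,0.35,0.0055,0.0594,0.0173]
    - [1,-2.23,-0.11,0.22,0.0055,0.0594,0.0173]
    - [1,-2.24,-0.07,0.09,0.0055,0.0594,0.0173]

```text
time_s: 3.37
position: [0.4729, 0.2332, 0.2046]
tool_rot: [0.677, 0.726, -0.079, 0.091]
force: [0.5, -0.8, -1.3]
grip_width: 0.0123
grasp_force: 61.2
```

>>> send_rows:
  targets:
    - [1,-2.24,-0.03,-0.04,0.0055,0.0594,0.0173]
    - [1,-2.23,0.01,-0.17,0.0055,0.0594,0.0173]
    - [1,-2.22,0.05,-0.31,0.0055,0.0594,0.0173]
    - [1,-2.2,0.08,-0.44,0.0055,0.0594,0.0173]
    - [1,0,0,0,0,0,0]

```text
time_s: 3.78
position: [0.4788, 0.1409, 0.2288]
tool_rot: [0.71, 0.704, -0.004, 0.002]
force: [-0.0, -0.1, -0.8]
grip_width: 0.0126
grasp_force: 61.2
```

```bash
python3 - <<'E'
from h import *
s=read_state();print(s["position"],s["force"],s["grip_width"],s["grasp_force"]);T=s["position"];print(Ro.from_quat(s["tool_rot"]).as_matrix().round(3))
p,X=cap("top");q,Y=cap("scene")
t=T-[0,0,.0965]
a=proj("top",t)[0].astype(int);b=proj("scene",t)[0].astype(int);print(a,b,proj("scene",T))
im=np.hstack([cv2.resize(p[a[1]-50:a[1]+50,a[0]-40:a[0]+60],(400,400)),cv2.resize(q[b[1]-70:b[1]+30,b[0]-50:b[0]+50],(400,400))]);cv2.imwrite("pics/g2.png",im[...,::-1])
# rod points from scene depth
m=(np.hypot(Y[...,0]-T[0],Y[...,1]-T[1])<.04)&(Y[...,2]>.09)&(Y[...,2]<.2)
for z in np.arange(.1,.2,.01):
    k=m&(abs(Y[...,2]-z)<.005);print(round(z,3),k.sum(),Y[k].mean(0).round(4),(Y[k].max(0)-Y[k].min(0)).round(4), q[k].mean(0).round())
print(Y[m][:,2].min())
E
```

```text
[0.4788274  0.14094905 0.22879524] [-0.00209313 -0.14806409 -0.76556784] 0.01259967653094351 61.24350428581238
[[ 0.009  1.    -0.003]
 [ 1.    -0.009 -0.007]
 [-0.007 -0.003 -1.   ]]
[283 189] [258 186] [[259.37617203 147.48042969]]<stdin>:10: RuntimeWarning: Mean of empty slice.
  ret = um.true_divide(
Traceback (most recent call last):
ValueError: zero-size array to reduction operation maximum which has no identity
```

View pics/g2.png

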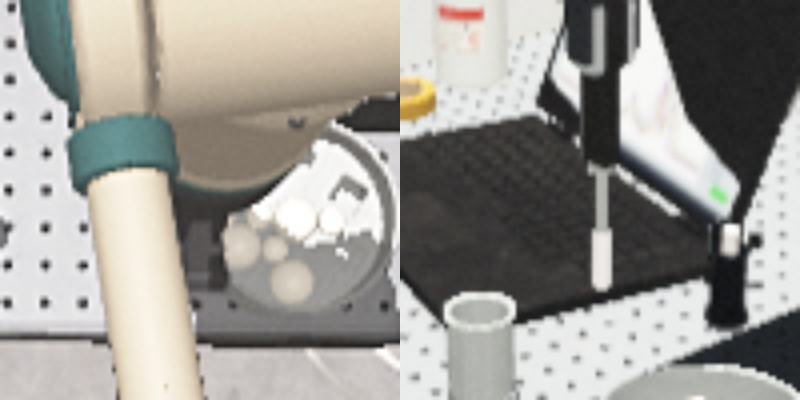

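Top crop: the forearm partly covers the sieve, so I must swing aside to look. Scene crop: the rod hangs straight, its tip at about (258,188), near the predicted (258,186). Next, an automatic ball detector, tested on the first picture.

```bash
cat >> h.py <<'E'
S=np.array([.4796,.0532])
def circles(p,X,f=8):
    u0,v0=287,164;c=p[v0:v0+62,u0:u0+62]; g=cv2.cvtColor(cv2.resize(c,None,fx=f,fy=f,interpolation=cv2.INTER_CUBIC),cv2.COLOR_RGB2GRAY)
    out=[]
    for nm,r0,r1,z in(("big",40,50,.058),("small",22,31,.0565)):
        C=cv2.HoughCircles(g,cv2.HOUGH_GRADIENT_ALT,1.5,30,param1=100,param2=.6,minRadius=r0,maxRadius=r1)
        for u,v,r in ([] if C is None else C[0]):
            uu,vv=(u+.5)/f-.5+u0,(v+.5)/f-.5+v0
            P=X[int(vv+.5)-1:int(vv+.5)+2,int(uu+.5)-1:int(uu+.5)+2].reshape(-1,3);zz=np.nanmedian(P[:,2])
            a=(raypl("top",uu,vv,z)[:2]-S)*1000
            if np.hypot(*a)<56: out.append((nm,a.round(1).tolist(),round(zz*1000,1),round(r,1),round(float(np.hypot(*a)),1)))
    return out
E
python3 - <<'E'
from h import *
p=cv2.imread("pics/top0.png")[...,::-1].copy();X=cloud("top",np.load("top_d.npy"))
for o in circles(p,X): print(o)
print(read_state()["position"]); 
E
```

```text
('big', [-0.2, -1.1], np.float64(69.4), np.float32(43.6), 1.2)
[0.47792576 0.14582544 0.22775476]
```

```bash
cat >> h.py <<'E'
def balls(X,f=6,show=True):
    u0,v0=287,164;z=X[v0:v0+62,u0:u0+62,2]*1000;xy=X[v0:v0+62,u0:u0+62,:2]
    rr=np.hypot(*np.moveaxis(xy-S,-1,0))*1000
    z=np.where(np.isfinite(z)&(rr<55)&(z<80),z,48.);z=np.maximum(z,48).astype(np.float32)
    Z=cv2.GaussianBlur(cv2.resize(z,None,fx=f,fy=f,interpolation=cv2.INTER_CUBIC),(0,0),f*.8)
    k=cv2.getStructuringElement(cv2.MORPH_ELLIPSE,(4*f+1,4*f+1))
    pk=(Z>=cv2.dilate(Z,k)-1e-4)&(Z>56)
    n,_,_,c=cv2.connectedComponentsWithStats(pk.astype(np.uint8));out=[]
    for i in range(1,n):
        u,v=c[i+0] if False else _c(pk,i);zz=Z[int(v),int(u)]
        uu,vv=(u+.5)/f-.5+u0,(v+.5)/f-.5+v0;a=(raypl("top",uu,vv,zz/1000)[:2]-S)*1000
        if np.hypot(*a)<52: out.append(("big" if zz>66.5 else "small",a.round(1).tolist(),round(float(zz),1)))
    return out
def _c(pk,i):
    return cv2.connectedComponentsWithStats(pk.astype(np.uint8))[3][i]
E
python3 - <<'E'
from h import *
X=cloud("top",np.load("top_d.npy"))
for o in balls(X): print(o)
E
```

```text
('small', [42.5, 22.2], 62.9)
('big', [20.7, 32.1], 70.7)
('small', [6.0, 45.5], 63.7)
('small', [2.0, 22.3], 64.5)
('big', [0.3, -1.2], 70.0)
('small', [-1.6, -24.3], 63.6)
('big', [-18.7, 33.7], 71.3)
('small', [-19.1, 12.5], 63.9)
('big', [-38.0, 0.4], 69.5)
('big', [-38.8, 6.5], 69.3)
```

>>> send_rows:
  targets:
    - [1,-3.6,0.5,0,0,0,0]
    - [1,-3.6,0.5,0,0,0,0]
    - [1,-3.6,0.5,0,0,0,0]
    - [1,0,0,0,0,0,0]
    - [1,0,0,0,0,0,0]

```text
time_s: 4.3
position: [0.4928, 0.0399, 0.2275]
tool_rot: [0.708, 0.706, -0.004, -0.001]
force: [-0.0, -0.3, -0.6]
grip_width: 0.0123
grasp_force: 61.2
```

```bash
cat > st.py <<'E'
from h import *
s=read_state();T=s["position"];R=Ro.from_quat(s["tool_rot"]).as_matrix();tip=T+.097*R[:,2]
print("t",round(s["time_s"],2),"TCP rel",((T[:2]-S)*1000).round(1),"tip rel",((tip[:2]-S)*1000).round(1),"tip z",(tip[2]*1000).round(1),"F",s["force"].round(1))
E
python3 st.py
```

```text
t 4.3 TCP rel [ 13.2 -13.3] tip rel [ 12.6 -13.7] tip z 130.5 F [-0.  -0.3 -0.6]
```

>>> send_rows:
  targets:
    - [1,-0.33,0.17,2.5,0,0,0]
    - [1,0,0,2.5,0,0,0]
    - [1,0,0,2.2,0,0,0]
    - [1,0,0,0,0,0,0]
    - [1,0,0,0,0,0,0]

```text
time_s: 4.72
position: [0.4933, 0.0383, 0.1555]
tool_rot: [0.706, 0.708, -0.004, -0.001]
force: [-0.1, -0.2, -0.5]
grip_width: 0.0122
grasp_force: 61.2
```

```bash
python3 st.py
```

```text
t 4.72 TCP rel [ 13.7 -14.9] tip rel [ 13.  -15.3] tip z 58.5 F [-0.1 -0.2 -0.5]
```

>>> send_rows:
  targets:
    - [1,0,0,0.45,0,0,0]
    - [1,-0.25,-0.5,0,0,0,0]
    - [1,-0.25,-0.5,0,0,0,0]
    - [1,-0.25,-0.5,0,0,0,0]
    - [1,-0.25,-0.5,0,0,0,0]

```text
time_s: 5.13
position: [0.4741, 0.0261, 0.1529]
tool_rot: [0.707, 0.707, -0.003, 0.0]
force: [0.3, -0.8, -0.4]
grip_width: 0.0123
grasp_force: 61.2
```

>>> send_rows:
  targets:
    - [1,-0.25,-0.5,0,0,0,0]
    - [1,0,0,0,0,0,0]
    - [1,0,0,0,0,0,0]

```text
time_s: 5.38
position: [0.4692, 0.0236, 0.1525]
tool_rot: [0.708, 0.707, -0.003, 0.0]
force: [0.2, 0.2, -0.4]
grip_width: 0.0126
grasp_force: 61.2
```

```bash
python3 st.py; python3 - <<'E'
from h import *
q,Y=cap("scene");c=proj("scene",np.r_[S,.07])[0].astype(int);cv2.imwrite("pics/s1.png",cv2.resize(q[c[1]-45:c[1]+30,c[0]-50:c[0]+50],(800,600),interpolation=cv2.INTER_CUBIC)[...,::-1])
E
```

```text
t 5.38 TCP rel [-10.4 -29.6] tip rel [-10.7 -30. ] tip z 55.5 F [ 0.2  0.2 -0.4]
```

View pics/s1.png

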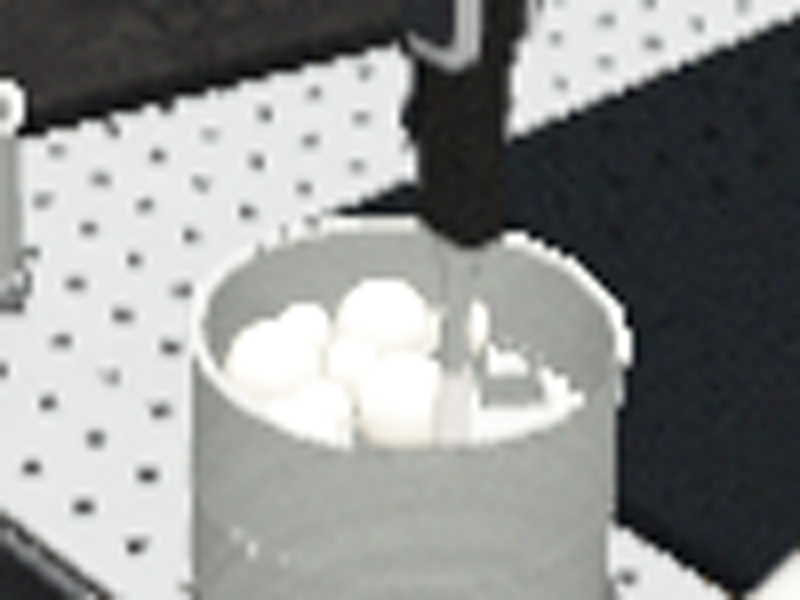

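The rod tip stands at about (455,410) in the crop and big balls remain. The small ball s3 is no longer visible. Next: push s4 against the central big ball.

>>> send_rows:
  targets:
    - [1,0,0,-3.5,0,0,0]
    - [1,2.5,-1.0,0,0,0,0]
    - [1,2.45,-1.06,0,0,0,0]
    - [1,0,0,0,0,0,0]
    - [1,0,0,0,0,0,0]

```text
time_s: 5.85
position: [0.4489, 0.0743, 0.1872]
tool_rot: [0.707, 0.708, -0.003, 0.0]
force: [0.7, 0.0, -0.5]
grip_width: 0.0126
grasp_force: 61.2
```

```bash
python3 st.py
```

```text
t 5.85 TCP rel [-30.7  21.1] tip rel [-31.1  20.6] tip z 90.2 F [ 0.7  0.  -0.5]
```

>>> send_rows:
  targets:
    - [1,0,0,1.8,0,0,0]
    - [1,0,0,1.8,0,0,0]
    - [1,0,0,0,0,0,0]
    - [1,0,0,0,0,0,0]

```text
time_s: 6.18
position: [0.4487, 0.0729, 0.1505]
tool_rot: [0.708, 0.707, -0.004, -0.001]
force: [0.7, -0.4, -0.3]
grip_width: 0.0125
grasp_force: 61.3
```

>>> send_rows:
  targets:
    - [1,-0.29,0.44,0,0,0,0]
    - [1,-0.29,0.44,0,0,0,0]
    - [1,-0.29,0.44,0,0,0,0]
    - [1,-0.29,0.44,0,0,0,0]
    - [1,-0.29,0.44,0,0,0,0]

```text
time_s: 6.6
position: [0.4721, 0.0582, 0.1516]
tool_rot: [0.707, 0.707, -0.003, 0.001]
force: [0.2, 1.5, -0.5]
grip_width: 0.0127
grasp_force: 61.2
```

>>> send_rows:
  targets:
    - [1,0,0,0,0,0,0]
    - [1,0,0,0,0,0,0]

```text
time_s: 6.77
position: [0.4713, 0.0586, 0.1511]
tool_rot: [0.708, 0.707, -0.003, 0.0]
force: [-0.9, -0.1, -1.4]
grip_width: 0.0127
grasp_force: 61.2
```

```bash
python3 st.py
```

```text
t 6.77 TCP rel [-8.3  5.4] tip rel [-8.7  5. ] tip z 54.1 F [-0.9 -0.1 -1.4]
```

>>> send_rows:
  targets:
    - [1,0,0,-3.5,0,0,0]
    - [1,0,0,-2,0,0,0]
    - [1,3.8,0,0,0,0,0]
    - [1,3.8,0,0,0,0,0]
    - [1,3.8,0,0,0,0,0]

```text
time_s: 7.18
position: [0.4712, 0.174, 0.2063]
tool_rot: [0.708, 0.706, -0.002, 0.0]
force: [1.2, 0.5, -0.4]
grip_width: 0.0126
grasp_force: 61.2
```

>>> send_rows:
  targets:
    - [1,3.8,0,0,0,0,0]
    - [1,3.8,0,0,0,0,0]
    - [1,3.8,0,0,0,0,0]
    - [1,3,0,0,0,0,0]
    - [1,0,0,0,0,0,0]

```text
time_s: 7.6
position: [0.4707, 0.323, 0.2045]
tool_rot: [0.706, 0.709, -0.002, -0.002]
force: [-0.1, -0.0, -1.9]
grip_width: 0.0123
grasp_force: 61.2
```

```bash
cat > look.py <<'E'
from h import *
import sys
p,X=cap("top")
for o in balls(X): print(o)
m=(abs(X[...,2]-.083)<.005)&(np.hypot(X[...,0]-S[0],X[...,1]-S[1])<.07);print("rim",circ(X[m]).round(4))
cv2.imwrite("pics/"+sys.argv[1],cv2.resize(p[160:228,282:352],None,fx=7,fy=7,interpolation=cv2.INTER_CUBIC)[...,::-1])
E
python3 st.py; python3 look.py t2.png
```

```text
t 7.6 TCP rel [ -8.9 269.8] tip rel [ -9.3 269.8] tip z 107.5 F [-0.1 -0.  -1.9]
('small', [41.5, 22.8], 63.7)
('big', [24.1, 33.3], 70.0)
('big', [22.6, -15.8], 75.2)
('small', [3.9, 44.7], 64.3)
('small', [0.4, 23.5], 63.7)
('big', [-13.6, 35.5], 69.6)
('big', [-20.7, 37.6], 69.9)
('big', [-40.5, 1.0], 70.6)
rim [0.4799 0.0537 0.0586]
```

Two small balls are through (s3, s4) and the centre hole is free. Next: slip the rod between the two big balls behind s2.

>>> send_rows:
  targets:
    - [1,-3.9,0.19,0,0,0,0]
    - [1,-3.9,0.19,0,0,0,0]
    - [1,-3.9,0.19,0,0,0,0]
    - [1,-3.9,0.19,0,0,0,0]
    - [1,-3.9,0.19,0,0,0,0]

```text
time_s: 8.07
position: [0.4795, 0.1193, 0.2058]
tool_rot: [0.707, 0.707, -0.004, 0.0]
force: [1.2, 1.0, 0.1]
grip_width: 0.0129
grasp_force: 61.2
```

>>> send_rows:
  targets:
    - [1,-3.8,0.19,0,0,0,0]
    - [1,0,0,1,0,0,0]
    - [1,0,0,1,0,0,0]
    - [1,0,0,0,0,0,0]
    - [1,0,0,0,0,0,0]

```text
time_s: 8.48
position: [0.4813, 0.0846, 0.1851]
tool_rot: [0.707, 0.707, -0.004, -0.001]
force: [0.6, -0.8, -0.7]
grip_width: 0.0126
grasp_force: 61.2
```

```bash
python3 st.py
```

```text
t 8.48 TCP rel [ 1.7 31.4] tip rel [ 1.1 31. ] tip z 88.1 F [ 0.6 -0.8 -0.7]
```

>>> send_rows:
  targets:
    - [1,0.36,0.1,0,0,0,0]
    - [1,0,0,0.8,0,0,0]
    - [1,0,0,0.8,0,0,0]
    - [1,0,0,0.8,0,0,0]
    - [1,0,0,0,0,0,0]

```text
time_s: 8.9
position: [0.4816, 0.088, 0.1597]
tool_rot: [0.707, 0.707, -0.005, -0.001]
force: [0.1, 0.2, -1.0]
grip_width: 0.0128
grasp_force: 61.2
```

```bash
python3 st.py
```

```text
t 8.9 TCP rel [ 2.  34.8] tip rel [ 1.2 34.3] tip z 62.7 F [ 0.1  0.2 -1. ]
```

>>> send_rows:
  targets:
    - [1,0,0.05,0.3,0,0,0]
    - [1,0,0,0.3,0,0,0]
    - [1,0,0,0.2,0,0,0]
    - [1,0,0,0,0,0,0]

```text
time_s: 9.23
position: [0.4836, 0.0874, 0.1535]
tool_rot: [0.707, 0.707, -0.003, -0.0]
force: [0.0, 0.1, -0.5]
grip_width: 0.0124
grasp_force: 61.2
```

```bash
python3 st.py
```

```text
t 9.23 TCP rel [ 4.  34.2] tip rel [ 3.5 33.8] tip z 56.5 F [ 0.   0.1 -0.5]
```

>>> send_rows:
  targets:
    - [1,-0.4,-0.1,0.1,0,0,0]
    - [1,-0.5,-0.1,0,0,0,0]
    - [1,-0.5,-0.1,0,0,0,0]
    - [1,-0.5,0,0,0,0,0]
    - [1,-0.5,0,0,0,0,0]

```text
time_s: 9.65
position: [0.4808, 0.0627, 0.1532]
tool_rot: [0.707, 0.707, -0.003, 0.0]
force: [0.3, 0.6, -0.9]
grip_width: 0.0125
grasp_force: 61.2
```

>>> send_rows:
  targets:
    - [1,0,0,0,0,0,0]
    - [1,0,0,0,0,0,0]

```text
time_s: 9.82
position: [0.4809, 0.063, 0.1531]
tool_rot: [0.708, 0.706, -0.003, 0.0]
force: [-0.4, 0.7, -1.3]
grip_width: 0.0124
grasp_force: 61.2
```

```bash
python3 st.py
```

```text
t 9.82 TCP rel [1.3 9.8] tip rel [0.9 9.4] tip z 56.1 F [-0.4  0.7 -1.3]
```

>>> send_rows:
  targets:
    - [1,0.8,0.07,0.1,0,0,0]
    - [1,0.8,0.07,0,0,0,0]
    - [1,0.8,0.07,0,0,0,0]
    - [1,0,0,0,0,0,0]
    - [1,0,0,0,0,0,0]

```text
time_s: 10.23
position: [0.4829, 0.0884, 0.1518]
tool_rot: [0.707, 0.707, -0.003, -0.0]
force: [-0.8, -0.3, -0.5]
grip_width: 0.0129
grasp_force: 61.2
```

```bash
python3 st.py
```

```text
t 10.23 TCP rel [ 3.3 35.2] tip rel [ 2.8 34.7] tip z 54.8 F [-0.8 -0.3 -0.5]
```

>>> send_rows:
  targets:
    - [1,0.25,0.5,0,0,0,0]
    - [1,0.15,0.5,0,0,0,0]
    - [1,0,0,0,0,0,0]

```text
time_s: 10.48
position: [0.4945, 0.0917, 0.1518]
tool_rot: [0.707, 0.707, -0.002, 0.0]
force: [-0.1, -0.3, -0.7]
grip_width: 0.0123
grasp_force: 61.2
```

```bash
python3 st.py
```

```text
t 10.48 TCP rel [14.9 38.5] tip rel [14.6 38.1] tip z 54.8 F [-0.1 -0.3 -0.7]
```

Forces are small. Continue driving B0 along the wall.

>>> send_rows:
  targets:
    - [1,-0.1,0.4,0,0,0,0]
    - [1,-0.2,0.4,0,0,0,0]
    - [1,-0.4,0.4,0,0,0,0]
    - [1,0,0,0,0,0,0]
    - [1,0,0,0,0,0,0]

```text
time_s: 10.9
position: [0.5053, 0.084, 0.1518]
tool_rot: [0.708, 0.707, -0.003, 0.0]
force: [-0.4, 0.3, -1.8]
grip_width: 0.0127
grasp_force: 61.2
```

```bash
python3 st.py
```

```text
t 10.9 TCP rel [25.7 30.8] tip rel [25.3 30.4] tip z 54.8 F [-0.4  0.3 -1.8]
```

>>> send_rows:
  targets:
    - [1,0,0,-4,0,0,0]
    - [1,1,-1,-1.5,0,0,0]
    - [1,3.8,0,0,0,0,0]
    - [1,3.8,0,0,0,0,0]
    - [1,3.8,0,0,0,0,0]

```text
time_s: 11.32
position: [0.4953, 0.2096, 0.2071]
tool_rot: [0.708, 0.706, -0.002, 0.0]
force: [1.1, 0.1, -1.1]
grip_width: 0.0125
grasp_force: 61.2
```

>>> send_rows:
  targets:
    - [1,3.8,0,0,0,0,0]
    - [1,3.8,0,0,0,0,0]
    - [1,3.8,0,0,0,0,0]
    - [1,0,0,0,0,0,0]
    - [1,0,0,0,0,0,0]

```text
time_s: 11.73
position: [0.4947, 0.3244, 0.2053]
tool_rot: [0.706, 0.708, -0.003, -0.0]
force: [0.6, -0.8, -0.9]
grip_width: 0.0123
grasp_force: 61.2
```

```bash
python3 st.py; python3 look.py t3.png
```

```text
t 11.73 TCP rel [ 15.1 271.2] tip rel [ 14.7 270.8] tip z 108.3 F [ 0.6 -0.8 -0.9]
('big', [39.9, 13.5], 74.4)
('big', [20.5, -11.3], 75.1)
('small', [4.3, 49.2], 63.9)
('big', [-15.8, 33.6], 70.7)
('big', [-19.1, 39.0], 70.6)
('big', [-40.1, 5.9], 70.3)
('big', [-40.0, -1.9], 70.2)
rim [0.4798 0.0537 0.0585]
```

Only s1 remains on the plate, at (4,48) by the wall, and H1 is free. Move B1 aside, then sweep s1 along the wall into H1.

>>> send_rows:
  targets:
    - [1,-3.95,-0.19,0,0,0,0]
    - [1,-3.95,-0.19,0,0,0,0]
    - [1,-3.95,-0.19,0,0,0,0]
    - [1,-3.95,-0.19,0,0,0,0]
    - [1,-3.95,-0.19,0,0,0,0]

```text
time_s: 12.2
position: [0.4846, 0.122, 0.2069]
tool_rot: [0.708, 0.706, -0.003, 0.0]
force: [0.9, -0.0, -1.2]
grip_width: 0.0123
grasp_force: 61.2
```

>>> send_rows:
  targets:
    - [1,-3.95,-0.19,0,0,0,0]
    - [1,0,0,1.5,0,0,0]
    - [1,0,0,1,0,0,0]
    - [1,0,0,0,0,0,0]
    - [1,0,0,0,0,0,0]

```text
time_s: 12.62
position: [0.4828, 0.0856, 0.1813]
tool_rot: [0.708, 0.707, -0.004, -0.001]
force: [0.7, 0.3, -0.6]
grip_width: 0.0128
grasp_force: 61.2
```

```bash
python3 st.py
```

```text
t 12.62 TCP rel [ 3.2 32.4] tip rel [ 2.6 32. ] tip z 84.3 F [ 0.7  0.3 -0.6]
```

>>> send_rows:
  targets:
    - [1,0.1,0.2,1,0,0,0]
    - [1,0,0,1,0,0,0]
    - [1,0,0,0.95,0,0,0]
    - [1,0,0,0,0,0,0]
    - [1,0,-0.5,0,0,0,0]

```text
time_s: 13.03
position: [0.4808, 0.0869, 0.1514]
tool_rot: [0.707, 0.707, -0.003, -0.0]
force: [1.4, -0.8, -1.1]
grip_width: 0.013
grasp_force: 61.3
```

>>> send_rows:
  targets:
    - [1,0,-0.5,0,0,0,0]
    - [1,0,-0.5,0,0,0,0]
    - [1,-0.1,-0.4,0,0,0,0]
    - [1,0,0,0,0,0,0]
    - [1,0,0,0,0,0,0]

```text
time_s: 13.45
position: [0.4663, 0.0855, 0.1529]
tool_rot: [0.707, 0.707, -0.003, 0.0]
force: [0.4, 0.0, -1.9]
grip_width: 0.0128
grasp_force: 61.2
```

```bash
python3 st.py
```

```text
t 13.45 TCP rel [-13.3  32.3] tip rel [-13.6  31.9] tip z 55.9 F [ 0.4  0.  -1.9]
```

>>> send_rows:
  targets:
    - [1,0.45,0.07,0.1,0,0,0]
    - [1,0.45,0.07,0,0,0,0]
    - [1,0.45,0.07,0,0,0,0]
    - [1,0,0,0,0,0,0]
    - [1,0,0,0,0,0,0]

```text
time_s: 13.87
position: [0.4685, 0.0993, 0.1512]
tool_rot: [0.707, 0.707, -0.003, -0.0]
force: [0.1, -0.0, -1.2]
grip_width: 0.0124
grasp_force: 61.2
```

```bash
python3 st.py
```

```text
t 13.87 TCP rel [-11.1  46.1] tip rel [-11.5  45.7] tip z 54.2 F [ 0.1 -0.  -1.2]
```

>>> send_rows:
  targets:
    - [1,0.1,0.5,0,0,0,0]
    - [1,0,0.5,0,0,0,0]
    - [1,0,0.5,0,0,0,0]
    - [1,-0.1,0.5,0,0,0,0]
    - [1,-0.2,0.5,0,0,0,0]

```text
time_s: 14.28
position: [0.4944, 0.0969, 0.1512]
tool_rot: [0.707, 0.707, -0.003, -0.0]
force: [0.3, -0.1, -0.2]
grip_width: 0.0128
grasp_force: 61.2
```

```bash
python3 st.py
```

```text
t 14.28 TCP rel [14.8 43.7] tip rel [14.4 43.3] tip z 54.2 F [ 0.3 -0.1 -0.2]
```

>>> send_rows:
  targets:
    - [1,-0.2,0.2,0,0,0,0]
    - [1,0,0,0,0,0,0]
    - [1,-0.6,-0.6,-4,0,0,0]
    - [1,0,0,-1.5,0,0,0]
    - [1,3.8,0,0,0,0,0]

```text
time_s: 14.7
position: [0.4931, 0.1221, 0.2103]
tool_rot: [0.71, 0.705, -0.002, 0.005]
force: [1.8, 0.3, -1.0]
grip_width: 0.0126
grasp_force: 61.3
```

>>> send_rows:
  targets:
    - [1,3.8,0,0,0,0,0]
    - [1,3.8,0,0,0,0,0]
    - [1,3.8,0,0,0,0,0]
    - [1,3.8,0,0,0,0,0]
    - [1,3.8,0,0,0,0,0]

```text
time_s: 15.12
position: [0.4895, 0.3187, 0.2054]
tool_rot: [0.707, 0.707, -0.003, 0.0]
force: [1.0, 0.6, -1.0]
grip_width: 0.0126
grasp_force: 61.2
```

>>> send_rows:
  targets:
    - [1,0,0,0,0,0,0]
    - [1,0,0,0,0,0,0]

```text
time_s: 15.28
position: [0.4894, 0.3188, 0.2048]
tool_rot: [0.706, 0.708, -0.004, -0.0]
force: [0.3, -1.0, -0.5]
grip_width: 0.0128
grasp_force: 61.2
```

```bash
python3 st.py; python3 look.py t4.png
```

```text
t 15.28 TCP rel [  9.8 265.6] tip rel [  9.3 265.1] tip z 107.8 F [ 0.3 -1.  -0.5]
('big', [38.1, 14.0], 75.2)
('big', [19.7, -11.3], 74.8)
('big', [-27.2, 29.3], 75.0)
('big', [-39.7, 3.4], 70.4)
rim [0.4799 0.0537 0.0585]
```

View pics/t4.png

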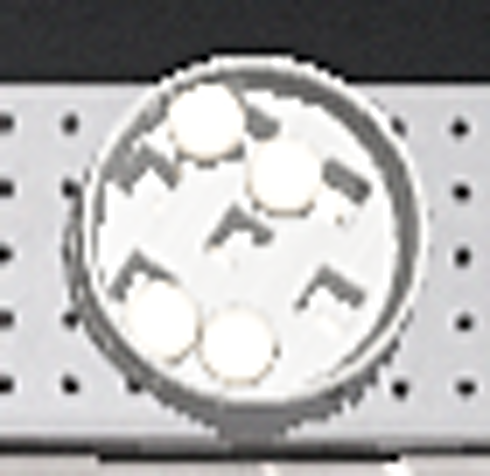

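The top crop shows only four large balls, at (207,120), (283,177), (160,320) and (237,345); no small ones are left and the sieve has not moved. Returning the rod in its original leaning pose.

```bash
python3 - <<'E'
from h import *
plan(np.array([.4689,.3448,.1788]),Ro.from_quat([.625,.734,-.171,.2035]),8)
E
```

```text
[0.35, -0.25, 0.33] [-0.0065, -0.0664, -0.0192]
[0.37, -0.25, 0.3] [-0.0065, -0.0664, -0.0192]
[0.39, -0.24, 0.27] [-0.0065, -0.0664, -0.0192]
[0.42, -0.24, 0.24] [-0.0065, -0.0664, -0.0192]
[0.44, -0.23, 0.21] [-0.0065, -0.0664, -0.0192]
[0.45, -0.22, 0.18] [-0.0065, -0.0664, -0.0192]
[0.47, -0.22, 0.15] [-0.0065, -0.0664, -0.0192]
[0.48, -0.21, 0.12] [-0.0065, -0.0664, -0.0192]
```

>>> send_rows:
  targets:
    - [1,0.35,-0.25,0.33,-0.0065,-0.0664,-0.0192]
    - [1,0.37,-0.25,0.3,-0.0065,-0.0664,-0.0192]
    - [1,0.39,-0.24,0.27,-0.0065,-0.0664,-0.0192]
    - [1,0.42,-0.24,0.24,-0.0065,-0.0664,-0.0192]
    - [1,0.44,-0.23,0.21,-0.0065,-0.0664,-0.0192]

```text
time_s: 15.75
position: [0.4778, 0.3329, 0.1898]
tool_rot: [0.663, 0.729, -0.109, 0.129]
force: [1.2, -0.4, -1.1]
grip_width: 0.0125
grasp_force: 61.2
```

>>> send_rows:
  targets:
    - [1,0.45,-0.22,0.18,-0.0065,-0.0664,-0.0192]
    - [1,0.47,-0.22,0.15,-0.0065,-0.0664,-0.0192]
    - [1,0.48,-0.21,0.12,-0.0065,-0.0664,-0.0192]
    - [1,0,0,0,0,0,0]
    - [1,0,0,0,0,0,0]

```text
time_s: 16.17
position: [0.4694, 0.3441, 0.1785]
tool_rot: [0.626, 0.734, -0.171, 0.203]
force: [-0.0, -0.1, -1.4]
grip_width: 0.0125
grasp_force: 61.2
```

```bash
python3 st.py; python3 - <<'E'
from h import *
s=read_state();print(s["position"],s["tool_rot"]);Rt=Ro.from_quat([.625,.734,-.171,.2035]);f=np.array([.4747,.3024,.0925]);plan(f,Rt,6)
T=s["position"];Rm=Ro.from_quat(s["tool_rot"]).as_matrix();tip=T+.097*Rm[:,2];print("tip",tip)
q,Y=cap("scene");p,X=cap("top")
b=proj("scene",tip)[0].astype(int);a=proj("top",tip)[0].astype(int);print(b,a)
cv2.imwrite("pics/r1.png",np.hstack([cv2.resize(i[c[1]-40:c[1]+60,c[0]-50:c[0]+50],(400,400)) for i,c in((q,b),(p,a))])[...,::-1])
E
```

```text
t 16.17 TCP rel [-10.2 290.9] tip rel [ -2.1 241.9] tip z 95.2 F [-0.  -0.1 -1.4]
[0.46942108 0.34410024 0.17853042] [ 0.62569626  0.73351072 -0.17118478  0.20288416]
[0.13, -0.03, 1.59] [-0.0002, -0.0001, -0.0002]
[0.13, -0.03, 1.59] [-0.0002, -0.0001, -0.0002]
[0.13, -0.03, 1.59] [-0.0002, -0.0001, -0.0002]
[0.13, -0.03, 1.59] [-0.0002, -0.0001, -0.0002]
[0.13, -0.03, 1.59] [-0.0002, -0.0001, -0.0002]
[0.13, -0.03, 1.59] [-0.0002, -0.0001, -0.0002]
tip [0.47751244 0.29511335 0.09520086]
[220 177] [217 191]
```

View pics/r1.png

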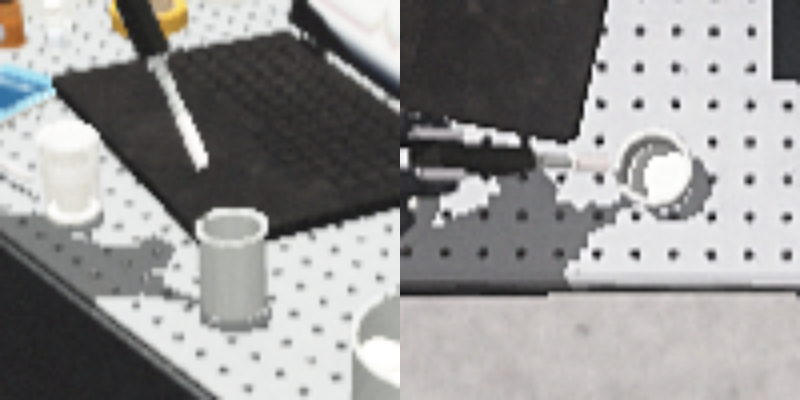

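The tip (scene crop (200,160), top crop (605,160)) is lined up with the beaker mouth at (232,225) and (655,168). Inserting.

>>> send_rows:
  targets:
    - [1,0.13,-0.03,1.59,0,0,0]
    - [1,0.13,-0.03,1.59,0,0,0]
    - [1,0.13,-0.03,1.59,0,0,0]
    - [1,0.13,-0.03,1.59,0,0,0]
    - [1,0.13,-0.03,1.59,0,0,0]

```text
time_s: 16.68
position: [0.475, 0.3083, 0.1087]
tool_rot: [0.627, 0.733, -0.169, 0.203]
force: [0.2, 0.3, 0.0]
grip_width: 0.0125
grasp_force: 61.3
```

>>> send_rows:
  targets:
    - [1,0.1,0,0.8,0,0,0]
    - [1,0.03,0,0.5,0,0,0]
    - [1,0,0,0,0,0,0]
    - [1,0,0,0,0,0,0]

```text
time_s: 17.02
position: [0.4756, 0.3044, 0.0968]
tool_rot: [0.626, 0.733, -0.17, 0.203]
force: [-0.0, -0.1, -1.7]
grip_width: 0.0129
grasp_force: 61.2
```

```bash
python3 st.py; python3 -c "
from h import *
print(read_state()['position'])"
```

```text
t 17.02 TCP rel [ -4.  251.2] tip rel [  4.3 202.4] tip z 13.4 F [-0.  -0.1 -1.7]
[0.47561978 0.3043964  0.09680772]
```

>>> send_rows:
  targets:
    - [1,0,0,0.3,0,0,0]
    - [1,0,0,0.2,0,0,0]
    - [1,0,0,0,0,0,0]
    - [1,0,0,0,0,0,0]
  squeeze: 20

```text
time_s: 17.35
position: [0.4758, 0.3027, 0.0919]
tool_rot: [0.626, 0.734, -0.169, 0.203]
force: [1.0, 1.6, -0.4]
grip_width: 0.0125
grasp_force: 61.4
```

```bash
python3 st.py
```

```text
t 17.35 TCP rel [ -3.8 249.5] tip rel [  4.5 200.7] tip z 8.5 F [ 1.   1.6 -0.4]
```

>>> send_rows:
  targets:
    - [2.5,0,0,0,0,0,0]
    - [5,0,0,0,0,0,0]
    - [5,0,0,0,0,0,0]
    - [5,0,0,0,0,0,0]
    - [5,0,0,0,0,0,0]

```text
time_s: 17.77
position: [0.4753, 0.3019, 0.0916]
tool_rot: [0.626, 0.733, -0.17, 0.203]
force: [0.7, -0.7, 0.0]
grip_width: 0.05
grasp_force: 0.0
```

>>> send_rows:
  targets:
    - [5,0,0,-1,0,0,0]
    - [5,0,0,-2,0,0,0]
    - [5,0,0,-2.5,0,0,0]
    - [5,0,0,-3,0,0,0]
    - [5,0,0,-3,0,0,0]

```text
time_s: 18.18
position: [0.4652, 0.3605, 0.192]
tool_rot: [0.626, 0.733, -0.171, 0.203]
force: [0.7, -0.2, 0.3]
grip_width: 0.0498
grasp_force: 0.0
```

>>> send_rows:
  targets:
    - [5,1,0,-3,0,0,0]
    - [5,1,0,-3,0,0,0]
    - [5,0,0,0,0,0,0]
    - [5,0,0,0,0,0,0]
    - [5,0,0,0,0,0,0]

```text
time_s: 18.6
position: [0.4575, 0.4068, 0.2315]
tool_rot: [0.626, 0.734, -0.171, 0.203]
force: [0.9, 0.0, -1.0]
grip_width: 0.05
grasp_force: 0.0
```

```bash
python3 st.py; python3 look.py t5.png; python3 - <<'E'
from h import *
q,Y=cap("scene");p,X=cap("top")
cv2.imwrite("pics/f1.png",np.hstack([cv2.resize(q[140:300,170:340],(425,400)),cv2.resize(p[150:230,150:225],(375,400))])[...,::-1])
for n,a,z in(("top",0,0),): 
    m=(np.hypot(X[...,0]-.459,X[...,1]-.436)<.035)&(X[...,2]>.055)&(X[...,2]<.075);print(X[m].mean(0))
E
```

```text
t 18.6 TCP rel [-22.1 353.6] tip rel [-13.9 304.7] tip z 148.1 F [ 0.9  0.  -1. ]
('big', [39.8, 14.8], 74.9)
('big', [20.5, -13.7], 75.3)
('big', [-30.9, 30.6], 75.5)
('big', [-38.5, 5.1], 70.6)
rim [0.4798 0.0537 0.0586]
[0.46450866 0.44702696 0.06284074]
```

View pics/f1.png

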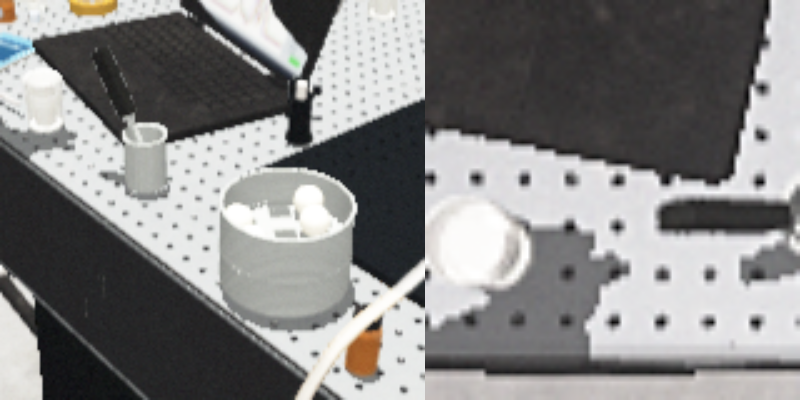

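The final view shows the rod leaning in the beaker at (120,90), the four large balls in the sieve at (300,205), and the vial (365,345) and case (42,100) in place. The gripper is clear of everything.

```bash
python3 -c "
from plant import workorder
print(workorder.finish_job())"
```

```text
the job is handed in; nothing more can be done
None
```

Job handed in at about 18.6 s: the last views show no small ball left on the plate, all four large balls still on it, the sieve, vial and case in place, and the rod back in its beaker, tip down and released.

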